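# Fish the freezer padlock out from between till and scale

### The arm

A 7-joint arm with a two-finger parallel gripper is mounted at the origin on the work surface. World frame = base frame: x ahead of the robot, y to its left, z up, the work surface at z = 0. Lengths are in m, angles in rad, forces in N, time in s.
With the tool pointing down it reaches from about 0.4 to 0.85 m from the base axis. Payload 4.5 kg.
Tool frame: the origin (TCP) lies at the very end of the fingers, on their centre line; the grasp point (between the pads) lies 19 mm behind it (r.grip_point_offset is the distance from the TCP to the grasp point, in m); z points along the fingers, y is the line along which they close (so a half turn about z gives the same grasp; the last joint's range is limited). The gripper opens to 88 mm and grips with 3 to 60 N. Pads are 18 mm wide; open, the fingers measure 123 mm over their backs; the gripper's body (75 mm by 187 mm) begins 45 mm behind the grasp point.
Start: joints at [-1.216, 0.689, -0.195, 1.565, 0.157, 0.902, -0.215], TCP at [0.197, 0.593, 0.239] pointing down, gripper open.
Joint ranges: [-3.01, 3.01], [-0.46, 2.08], [-1.47, 1.51], [0.13, 2.56], [-1, 4.14], [0.04, 2.09], [-2.66, 2.66]. Speed limits (rad/s): [2.57, 2.57, 3.14, 3.14, 3.14, 3.14, 3.14].

### API

Orientations are given as a unit quaternion [x, y, z, w].
In Python, from plant import r gives the robot as it stands.
- The arm moves only by the tool carry_out, never from a script. Its argument "rows" is a list of rows, each a list of 3 entries, a list of its own where there are three numbers: the shift along the tool's x, y, z in cm, then the turn, a rotation vector about the tool's x, y, z in degrees, then the closure, from 0 (fully open) to 1 (shut). A call has 1 to 12 rows; each row is the pose to reach, as a shift and turn from the pose commanded when the call began, along the tool's axes at that moment; what a row does not reach only later rows make up. A row lasts 1/10 s, in which the tool goes at most 50 mm and 8.59 degrees, less where a joint would pass 70% of its speed; a pose out of reach is approached as far as the arm can. A call with a gripper value outside its range is refused whole. The fingers move at their own pace and stop on an object; "newtons" is the grip in N (left out, the last holds). Time passes only in rows, so rows that repeat a pose let the fingers close. It gives the time, the measured TCP pose, the force, the opening and the grip force at its end, in the units of the state.
- r.get_state(): the state, without advancing time (a new reading comes with each control period).
- r.snapshot(name): name is "scene" or "top" or "wrist"; returns a dict with "image" (480x640x3 uint8, red, green, blue), "fx", "fy", "cx", "cy" (pixels), "pose" (4x4, takes a point from camera to world coordinates). Camera axes: x right, y up, looking along -z (the intrinsics and any distortion apply to the point x, -y, -z); pixel columns grow to the right and rows downward; lengths in m; the calibration is good to about 2 mm. The wrist camera is an equidistant fisheye: a pixel r from the principal point sees the ray r / f radians off the axis. A picture is of the moment at which its call begins. There is no depth.
- r.finish_job(): hands the job in; it is judged then, once.
The state is a dict: "clock": time; "q": joint angles; "qd": joint speeds; "joint_torque": joint torques, N m; "tool_pos": TCP position; "eef_rot": TCP orientation; "contact_force": force on the tool from outside, world axes, zero at the start; "moment": the same for the moment, N m; "opening": opening from 0.0 (shut) to 1.0 (fully open); "finger_force": force on a finger pad.
Only numpy, scipy, OpenCV 4.12 (cv2) and the standard library are available. Lean on these libraries where they do the work, as an engineer would, in place of code of your own. Each camera call takes 0.05 s, during which the arm holds its last target. There are 200 camera calls.

### The job

The freezer's padlock has dropped into the narrow gap between the till and the weighing scale. Take the rod with the bent-down end (not the straight one), drop its foot behind the padlock and drag the padlock along the counter until it lies wholly out of the gap, on the open counter just in front of it; do not touch the padlock with the gripper. Then lay the rod down flat on the counter and let go.

Things in the scene. Friction and masses are not known exactly. Their poses are not given: they have to be found in the camera images.
- hook: Bent rod. Wooden handle 120 long (x), 22 wide, 30 high; 6 thick steel rod from its +x end rises to run level at height 45, then bends straight down to a cross foot (34 wide along y, 8 thick), underside level with the handle's. Origin: centre of handle underside; x to the foot, z up. 0.11 kg, balance point about 60 ahead. A straight look-alike lies on the other side of the counter.
- hook_foot (a point): Middle of the bent rod's cross foot, on its underside: 190 mm ahead of hook's origin along its x, same axes.
- padlock: Padlock lying flat in the gap: brass body 32 wide (y), 30 long (x), 16 thick; steel shackle pointing to -x, roughly to the gap's open front. Origin: underside, mid-length (brass end 23 mm ahead at +x, shackle end 27 mm behind at -x). About 0.14 kg, slides on the counter.
- gap: Gap between the fixed grey till (+y side) and fixed white scale (-y side): 54 wide, walls 115 to 152 high, open above and in front, closed by a carton 220 mm in. Till and scale fronts are level with the mouth and run 300 to each side. Origin: on the counter, mid-mouth; x points into the gap, away from the robot. The counter just in front is clear.

How it is judged:
By the outcome, as a careful person would: the job done as asked, in the order asked, and still so for the second after the job is handed in, with the robot touching nothing.
It also fails if it takes over 43 s, if anything falls off the work surface, if the arm or the gripper's body presses on something with over 40 N, if the wrist force passes 120 N, or if a joint passes its speed limit or range.

## Working session

There is one attempt and no reset: what is moved stays moved. The work goes in short steps, Python scripts to look and compute and a tool call to move; the robot and the scene stay as the last step left them, time stands still between calls to the robot, and variables do not carry over. Pictures are saved under pics/ and viewed, at most 12 in all, crops included, and the job is handed in when it is done.

Besides the shell and the picture viewer there is one more tool, called after "Call:" as name(argument=value, ...), one argument or row to a line, values as JSON. carry_out: Moves the arm, as the interface text tells. Its arguments: {"type":"object","properties":{"rows":{"type":"array"},"newtons":{"type":"number"}},"required":["rows"]}

```bash
mkdir -p pics
cat > h.py <<'E'
import numpy as np, cv2
from plant import r
from scipy.spatial.transform import Rotation as R
def snap(n,f):
    s=r.snapshot(n); cv2.imwrite('pics/'+f+'.png',s['image'][:,:,::-1]); np.save('pics/'+f+'.npy',s,allow_pickle=True); return s
def load(f): return np.load('pics/'+f+'.npy',allow_pickle=True).item()
def ray(s,u,v):
    x=(u-s['cx'])/s['fx']; y=(v-s['cy'])/s['fy']
    P=np.array(s['pose']); return P[:3,3],P[:3,:3]@np.array([x,-y,-1.])
def onz(s,u,v,z):
    o,d=ray(s,u,v); return o+d*(z-o[2])/d[2]
def proj(s,p):
    P=np.array(s['pose']); c=P[:3,:3].T@(np.array(p)-P[:3,3]); return s['cx']+s['fx']*c[0]/-c[2], s['cy']+s['fy']*-c[1]/-c[2]
E
python3 - <<'E'
from h import *
a=snap('top','top0');b=snap('scene','sc0')
for s in(a,b): print(s['fx'],s['cx'],s['cy'],np.round(s['pose'],3), [k for k in s])
print(r.get_state())
E
```

```text
592.1250966564135 317.8392185811857 239.41287881617288 [[ 0.01   0.977 -0.213  0.3  ]
 [-1.     0.01  -0.     0.015]
 [ 0.002  0.213  0.977  1.257]
 [ 0.     0.     0.     1.   ]] ['image', 'fx', 'fy', 'cx', 'cy', 'pose']
521.2688782908223 328.2721003837193 242.95085149802534 [[-0.159 -0.864  0.478  1.119]
 [ 0.987 -0.142  0.073  0.08 ]
 [ 0.005  0.484  0.875  1.033]
 [ 0.     0.     0.     1.   ]] ['image', 'fx', 'fy', 'cx', 'cy', 'pose']
{'clock': 0.1, 'q': array([-1.21619836,  0.68988979, -0.1944931 ,  1.56621009,  0.15732177,
        0.90250203, -0.21508067]), 'qd': array([ 0.00113514, -0.00133045,  0.00047257, -0.00341037, -0.00043985,
       -0.00163676,  0.00077634]), 'joint_torque': array([-3.57274737e-03, -5.28498816e+01, -1.27172571e+00, -1.53840029e+01,
       -5.26181899e-02,  1.97593872e-03,  5.43561919e-05]), 'tool_pos': array([0.19696373, 0.59257143, 0.23800397]), 'eef_rot': array([ 1.59670252e-01,  9.87170074e-01, -8.07482471e-04, -5.35251857e-05]), 'contact_force': array([0.05014876, 0.06565522, 0.48599208]), 'moment': array([-0.02868585, -0.02912211,  0.0196528 ]), 'finger_force': 0.0, 'opening': 0.9983369503199842}
```

View pics/top0.png

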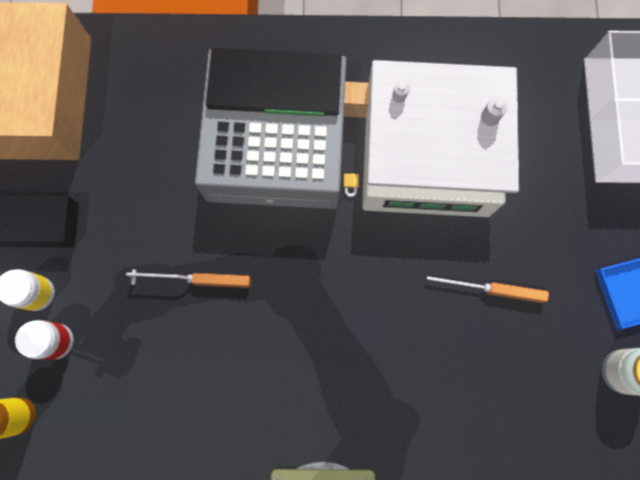

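View pics/sc0.png

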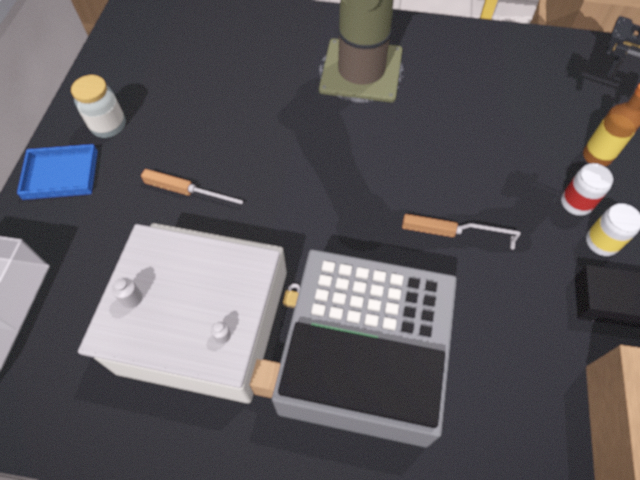

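Run:
```python
from h import *
for f in('top0','sc0'):
    s=load(f); hsv=cv2.cvtColor(s['image'],cv2.COLOR_RGB2HSV)
    for nm,lo,hi in(('orange',(5,130,90),(16,255,255)),('brass',(17,120,90),(30,255,255))):
        m=cv2.inRange(hsv,lo,hi); c,_=cv2.findContours(m,0,2)
        for k in c:
            if 40<cv2.contourArea(k)<1500:
                (u,v),wh,a=cv2.minAreaRect(k); z=.03 if nm=='orange' else .016
                print(f,nm,np.round((u,v,*wh,a),1),np.round(onz(s,u,v,z),4),[np.round(onz(s,*p,z)[:2],3).tolist() for p in cv2.boxPoints(cv2.minAreaRect(k))])
s=load('top0'); 
im=s['image'][:,:,::-1]
a=cv2.resize(im[255:305,115:265],None,fx=5,fy=5,interpolation=cv2.INTER_CUBIC); b=cv2.resize(im[150:225,325:475],None,fx=5,fy=5,interpolation=cv2.INTER_CUBIC)[:350]
cv2.imwrite('pics/crop.png',np.vstack([a,b]))
for n,p,z in(('foot',(133,276),.005),('rod bend',(130,274),.045),('till fr',(200,203),.0),('till fr',(337,208),.0),('scale bl',(364,212),0),('scale br',(494,216),0)): print(n,onz(s,*p,z))
```

```text
top0 orange [  3.  415.5   6.   23.    0. ] [0.2022 0.6385 0.03  ] [[0.18, 0.642], [0.224, 0.647], [0.224, 0.635], [0.18, 0.63]]
top0 orange [ 28.5 405.8  26.1   8.5  58.2] [0.2213 0.59   0.03  ] [[0.238, 0.613], [0.247, 0.599], [0.205, 0.567], [0.196, 0.581]]
top0 orange [518.2 292.1  59.4  12.5   9.2] [ 0.4597 -0.4029  0.03  ] [[0.456, -0.34], [0.482, -0.345], [0.463, -0.466], [0.438, -0.46]]
top0 orange [221.  279.7  56.5  12.    2.7] [0.4793 0.217  0.03  ] [[0.469, 0.276], [0.494, 0.276], [0.49, 0.158], [0.464, 0.158]]
top0 brass [ 15.  417.5  41.   30.   90. ] [0.1975 0.6211 0.016 ] [[0.237, 0.656], [0.238, 0.595], [0.159, 0.586], [0.158, 0.646]]
top0 brass [636.5 370.   26.    5.   90. ] [ 0.3036 -0.6403  0.016 ] [[0.33, -0.638], [0.33, -0.648], [0.278, -0.643], [0.278, -0.633]]
top0 brass [ 37.9 294.2  22.1  38.1  20.4] [0.4466 0.6026 0.016 ] [[0.417, 0.635], [0.493, 0.616], [0.477, 0.57], [0.401, 0.59]]
top0 brass [350.5 180.   14.   15.   90. ] [ 0.7048 -0.0548  0.016 ] [[0.721, -0.038], [0.721, -0.071], [0.689, -0.071], [0.689, -0.038]]
sc0 orange [595.5 159.   28.9  11.7  
[... 184 characters left out ...]
 0.733], [0.036, 0.779], [0.179, 0.663]]
sc0 brass [606.2 238.5  38.1  21.8  36.3] [0.4506 0.609  0.016 ] [[0.452, 0.561], [0.4, 0.594], [0.449, 0.657], [0.499, 0.624]]
sc0 brass [608.3 141.   33.8  42.4  33.7] [0.161  0.6411 0.016 ] [[0.199, 0.575], [0.07, 0.644], [0.123, 0.709], [0.247, 0.638]]
sc0 brass [488.3   8.8  10.6  21.2  15.9] [-0.299   0.3373  0.016 ] [[-0.256, 0.315], [-0.352, 0.33], [-0.343, 0.361], [-0.248, 0.344]]
foot [0.48891611 0.40927601 0.005     ]
rod bend [0.48699857 0.40321039 0.045     ]
till fr [0.65342363 0.27583348 0.        ]
till fr [ 0.64524589 -0.02588996  0.        ]
scale bl [ 0.6367843  -0.08521049  0.        ]
scale br [ 0.63075396 -0.37035588  0.        ]
```

View pics/crop.png

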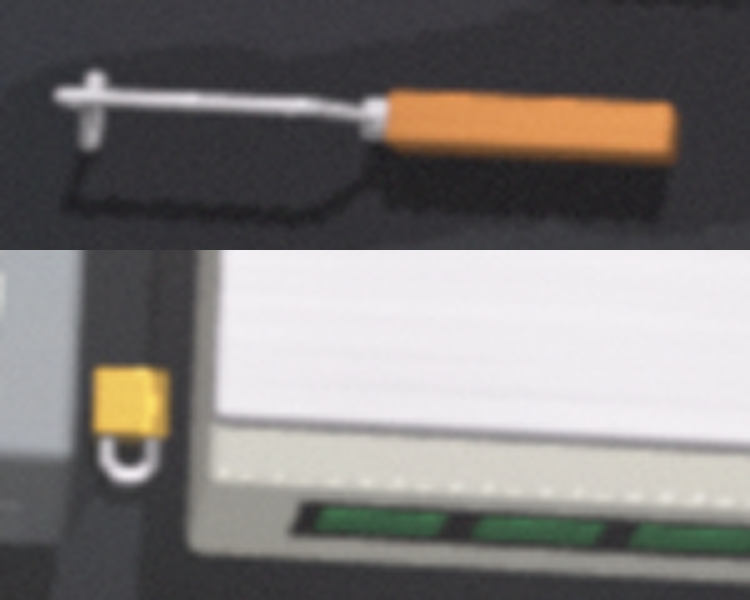

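```bash
cat >> h.py <<'E'
def go(p,yaw):
    "shift (cm) and turn (deg) to put the TCP at p, tool down, tool y axis at world angle yaw"
    s=r.get_state(); C=R.from_quat(s['eef_rot'])
    y=np.array([np.cos(np.radians(yaw)),np.sin(np.radians(yaw)),0]); z=np.array([0,0,-1.])
    T=R.from_matrix(np.c_[np.cross(y,z),y,z])
    print('shift',np.round(C.inv().apply(np.array(p)-s['tool_pos'])*100,2),'turn',np.round((C.inv()*T).as_rotvec(degrees=True),1),'q',np.round(s['q'],2))
E
python3 - <<'E'
from h import *
s=load('top0');print(onz(s,133.4,277.4,.008))
go((.482,.242,.16),-2.1)
E
```

```text
[0.48546592 0.40725095 0.008     ]
shift [-38.1  -24.27   7.85] turn [-0.1  0.1 73.7] q [-1.22  0.69 -0.19  1.57  0.16  0.9  -0.22]
```

Call:
carry_out(
  rows=[
    [[-4, -2.5, 0], [0, 0, 6], 0],
    [[-8, -5, 0], [0, 0, 13], 0],
    [[-12, -7.5, 0], [0, 0, 20], 0],
    [[-16, -10, 0], [0, 0, 27], 0],
    [[-20, -12.5, 0], [0, 0, 35], 0],
    [[-24, -15, 0], [0, 0, 43], 0],
    [[-28, -18, 1], [0, 0, 51], 0],
    [[-32, -20.5, 3], [0, 0, 59], 0],
    [[-36, -23, 5], [0, 0, 67], 0],
    [[-38, -24.3, 7.8], [0, 0, 73.5], 0],
    [[-38, -24.3, 7.8], [0, 0, 73.5], 0],
    [[-38, -24.3, 7.8], [0, 0, 73.5], 0],
  ],
  newtons=50,
)

```text
clock: 1.3
tool_pos: [0.4805, 0.2425, 0.1601]
eef_rot: [0.718, 0.696, -0.001, -0.0]
contact_force: [0.5, 0.8, 0.1]
opening: 0.999
finger_force: 0.0
```

Run:
```python
from h import *
s=snap('wrist','w1'); snap('scene','sc1')
print(s['fx'],s['fy'],s['cx'],s['cy'],np.round(s['pose'],3))
go((.482,.242,.005),-1.6)
print(r.get_state()['tool_pos'])
```

```text
371.64829954431775 371.64829954431775 320.50139508008135 233.33120493993906 [[ 0.999  0.032  0.011  0.483]
 [-0.034  0.961  0.276  0.313]
 [-0.002 -0.276  0.961  0.307]
 [ 0.     0.     0.     1.   ]]
shift [-0.28  0.17 15.62] turn [-0.  -0.1 -0.1] q [-0.61  0.69  0.09  1.91 -0.12  0.54 -0.47]
[0.48039865 0.24459845 0.1612506 ]
```

View pics/w1.png

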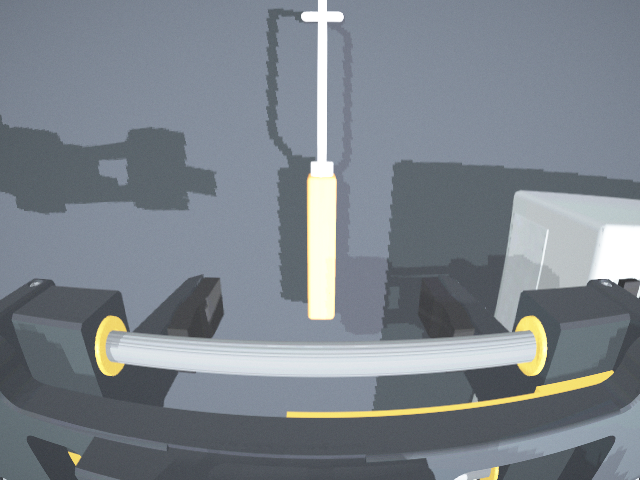

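```bash
cat >> h.py <<'E'
def wz(s,u,v,z):
    a=np.array([u-s['cx'],v-s['cy']]); n=np.hypot(*a); t=n/s['fx']; d=np.array([np.sin(t)*a[0]/n,-np.sin(t)*a[1]/n,-np.cos(t)])
    P=np.array(s['pose']); d=P[:3,:3]@d; return P[:3,3]+d*(z-P[2,3])/d[2]
E
python3 - <<'E'
from h import *
s=load('w1')
for p,z in(((321.5,176),.03),((321,320),.03),((322,17),.008),((308,250),.03),((336,250),.03)): print(p,wz(s,*p,z).round(4))
E
```

```text
(321.5, 176) [0.4819 0.2781 0.03  ]
(321, 320) [0.4775 0.1572 0.03  ]
(322, 17) [0.4866 0.4062 0.008 ]
(308, 250) [0.4694 0.2203 0.03  ]
(336, 250) [0.4914 0.2196 0.03  ]
```

Call:
carry_out(
  rows=[
    [[0, 0, 4], [0, 0, 0], 0],
    [[0, 0, 8], [0, 0, 0], 0],
    [[0, 0, 12], [0, 0, 0], 0],
    [[0, 0, 14], [0, 0, 0], 0],
    [[0, 0, 15.5], [0, 0, 0], 0],
    [[0, 0, 15.5], [0, 0, 0], 0],
    [[0, 0, 15.5], [0, 0, 0], 1],
    [[0, 0, 15.5], [0, 0, 0], 1],
    [[0, 0, 15.5], [0, 0, 0], 1],
    [[0, 0, 15.5], [0, 0, 0], 1],
    [[0, 0, 15.5], [0, 0, 0], 1],
    [[0, 0, 15.5], [0, 0, 0], 1],
  ],
  newtons=50,
)

```text
clock: 2.6
tool_pos: [0.4812, 0.2427, 0.0059]
eef_rot: [0.719, 0.695, 0.0, 0.0]
contact_force: [-0.8, 0.3, 0.3]
opening: 0.482
finger_force: 0.0
```

Run:
```python
from h import *
go((.44,.05,.20),-45)
s=r.get_state();print(s['tool_pos'],s['opening'],s['finger_force'])
```

```text
shift [-19.4   -3.48 -19.41] turn [ 0.  -0.  43.1] q [-0.57  0.96  0.04  1.96 -0.14  0.22 -0.45]
[0.48115684 0.24274372 0.00592005] 0.4822763024577687 0.0
```

Fingers still closing; continue, then lift.

Call:
carry_out(
  rows=[
    [[0, 0, 0], [0, 0, 0], 1],
    [[0, 0, 0], [0, 0, 0], 1],
    [[0, 0, 0], [0, 0, 0], 1],
    [[0, 0, 0], [0, 0, 0], 1],
    [[0, 0, 0], [0, 0, 0], 1],
    [[0, 0, 0], [0, 0, 0], 1],
    [[0, 0, 0], [0, 0, 0], 1],
    [[0, 0, 0], [0, 0, 0], 1],
  ],
  newtons=50,
)

```text
clock: 3.4
tool_pos: [0.481, 0.2428, 0.0057]
eef_rot: [0.719, 0.695, 0.0, -0.0]
contact_force: [-0.5, 0.8, -0.4]
opening: 0.247
finger_force: 50.0
```

Call:
carry_out(
  rows=[
    [[0, 0, -1], [0, 0, 0], 1],
    [[0, 0, -3], [0, 0, 0], 1],
    [[0, 0, -5], [0, 0, 0], 1],
    [[0, 0, -5], [0, 0, 0], 1],
  ],
)

```text
clock: 3.8
tool_pos: [0.4825, 0.2434, 0.0582]
eef_rot: [0.719, 0.695, 0.002, 0.001]
contact_force: [1.0, -0.2, -1.6]
opening: 0.241
finger_force: 50.0
```

Run:
```python
from h import *
s=snap('wrist','w2')
go((.44,0.0,.18),-60);go((.44,-.05,.2),-92)
```

```text
shift [-24.42  -3.36 -12.34] turn [ 0.1 -0.1 58.1] q [-0.59  0.87  0.06  1.96 -0.14  0.31 -0.45]
shift [-29.42  -3.19 -14.35] turn [ 0.  -0.2 90.1] q [-0.59  0.87  0.06  1.96 -0.14  0.31 -0.45]
```

View pics/w2.png

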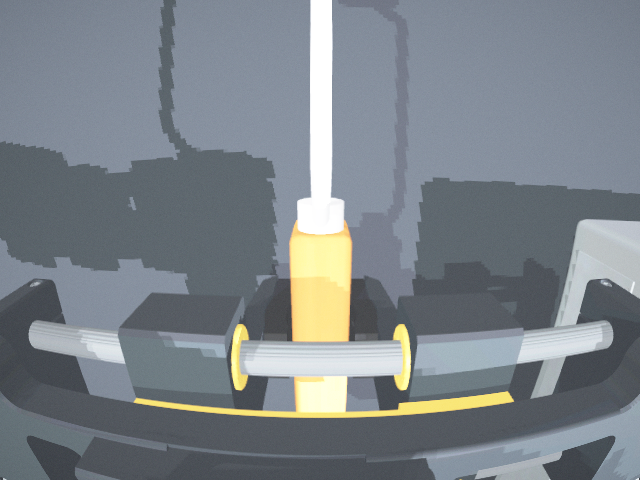

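Call:
carry_out(
  rows=[
    [[-2, -0.5, -4], [0, 0, 7], 1],
    [[-5, -1, -8], [0, 0, 15], 1],
    [[-8, -1.5, -12], [0, 0, 22.5], 1],
    [[-11, -2, -14], [0, 0, 30], 1],
    [[-14, -2.5, -14.3], [0, 0, 37.5], 1],
    [[-17, -3, -14.3], [0, 0, 45], 1],
    [[-20, -3.2, -14.3], [0, 0, 52.5], 1],
    [[-23, -3.2, -14.3], [0, 0, 60], 1],
    [[-25, -3.2, -14.3], [0, 0, 67.5], 1],
    [[-27, -3.2, -14.3], [0, 0, 75], 1],
    [[-29, -3.2, -14.3], [0, 0, 82.5], 1],
    [[-29.4, -3.2, -14.3], [0, 0, 89.8], 1],
  ],
)

```text
clock: 5.05
tool_pos: [0.4388, -0.0526, 0.1983]
eef_rot: [1.0, -0.019, -0.0, 0.001]
contact_force: [0.6, 0.5, -0.5]
opening: 0.241
finger_force: 50.0
```

Call:
carry_out(
  rows=[
    [[0, 0, 0], [0, 0, 0], 1],
    [[0, 0, 0], [0, 0, 0], 1],
    [[0, 0, 0], [0, 0, 0], 1],
  ],
)

```text
clock: 5.35
tool_pos: [0.4393, -0.0493, 0.1984]
eef_rot: [1.0, -0.013, -0.0, -0.0]
contact_force: [-0.1, 0.7, -0.6]
opening: 0.242
finger_force: 50.0
```

Run:
```python
from h import *
s=snap('wrist','w3'); t=snap('top','top3')
print(r.get_state()['tool_pos'])
w=cv2.resize(s['image'],(400,300)); a=t['image'][140:290,270:420]
cv2.imwrite('pics/c3.png',np.hstack([np.vstack([w,np.zeros((200,400,3),np.uint8)]),cv2.resize(a,(400,500)) ])[:,:,::-1])
cv2.imwrite('pics/c3.png',np.hstack([cv2.resize(s['image'],(440,330)),cv2.resize(a,(330,330),interpolation=2)])[:,:,::-1])
```

```text
[ 0.43939437 -0.04940596  0.19856457]
```

View pics/c3.png

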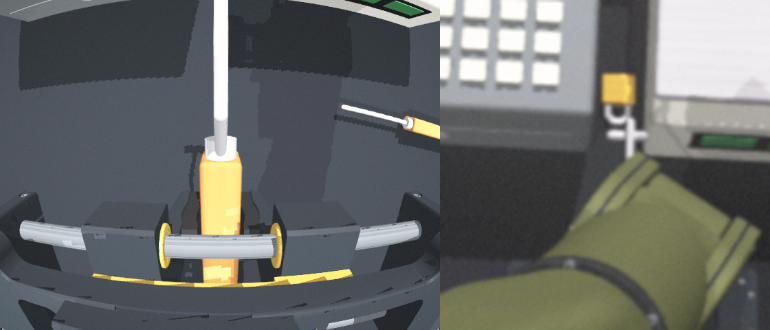

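Call:
carry_out(
  rows=[
    [[0, 0.2, 4], [0, 0, 0], 1],
    [[0, 0.3, 8], [0, 0, 0], 1],
    [[0, 0.3, 12], [0, 0, 0], 1],
    [[1, 0.3, 15], [0, 0, 0], 1],
    [[2, 0.3, 15.2], [0, 0, 0], 1],
    [[2, 0.3, 15.2], [0, 0, 0], 1],
    [[2, 0.3, 15.2], [0, 0, 0], 1],
  ],
)

```text
clock: 6.15
tool_pos: [0.4602, -0.0537, 0.048]
eef_rot: [1.0, -0.014, 0.001, 0.0]
contact_force: [-0.4, -1.0, -0.7]
opening: 0.243
finger_force: 50.0
```

Run:
```python
from h import *
t=load('top3');print('foot',onz(t,355,200.5,.197), 'pred .604,-.054')
s=snap('wrist','w4'); t=snap('scene','sc4')
print(r.get_state()['tool_pos'])
a=t['image'][190:370,210:390]
cv2.imwrite('pics/c4.png',np.hstack([cv2.resize(s['image'][:240,160:480],(400,300)),cv2.resize(a,(300,300),interpolation=2)])[:,:,::-1])
```

```text
foot [ 0.60599252 -0.05288106  0.197     ] pred .604,-.054
[ 0.45973287 -0.0535681   0.04817537]
```

View pics/c4.png

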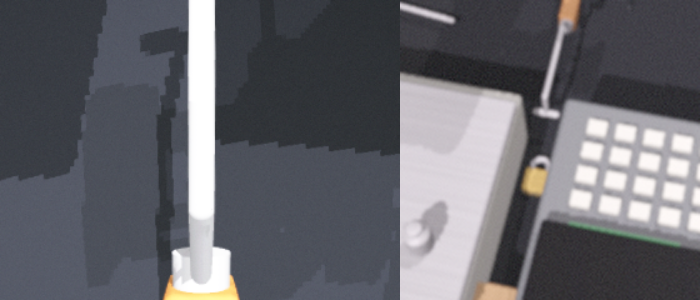

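Call:
carry_out(
  rows=[
    [[1.5, 0, 0], [0, 0, 0], 1],
    [[3, 0, 0], [0, 0, 0], 1],
    [[4.5, 0, 0], [0, 0, 0], 1],
    [[6, 0, 0], [0, 0, 0], 1],
    [[7.5, 0, 0], [0, 0, 0], 1],
    [[9, 0, 0], [0, 0, 0], 1],
    [[10.5, 0, 0], [0, 0, 0], 1],
    [[12, 0, 0], [0, 0, 0], 1],
    [[12, 0, 0], [0, 0, 0], 1],
    [[12, 0, 0], [0, 0, 0], 1],
  ],
)

```text
clock: 7.25
tool_pos: [0.5786, -0.0568, 0.0474]
eef_rot: [1.0, -0.014, -0.0, -0.0]
contact_force: [-0.4, -1.2, -2.3]
opening: 0.247
finger_force: 50.0
```

Run:
```python
from h import *
s=snap('top','top5'); t=snap('scene','sc5')
S=r.get_state();print(S['tool_pos'],S['moment'])
print('foot pred px',proj(s,(S['tool_pos'][0]+.165,S['tool_pos'][1]-.0046,.05)),proj(t,(S['tool_pos'][0]+.165,S['tool_pos'][1]-.0046,.05)))
a=t['image'][220:340,240:360]; b=s['image'][130:250,290:410]
cv2.imwrite('pics/c5.png',np.hstack([cv2.resize(b,(390,390),interpolation=2),cv2.resize(a,(390,390),interpolation=2)])[:,:,::-1])
```

```text
[ 0.57796954 -0.05699509  0.04708755] [ 0.025733    0.21340151 -0.03231732]
foot pred px (np.float64(354.52215464676055), np.float64(158.15787471423016)) (np.float64(286.44088778741536), np.float64(307.9990179482793))
```

View pics/c5.png

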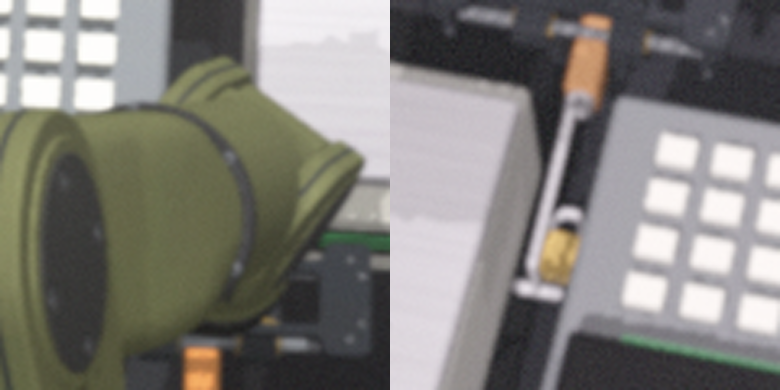

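Call:
carry_out(
  rows=[
    [[0, -0.3, 0.5], [0, 0, 0], 1],
    [[0, -0.3, 1.5], [0, 0, 0], 1],
    [[0, -0.3, 2.5], [0, 0, 0], 1],
    [[0, -0.3, 3.3], [0, 0, 0], 1],
    [[0, -0.3, 3.7], [0, 0, 0], 1],
    [[0, -0.3, 3.9], [0, 0, 0], 1],
    [[0, -0.3, 3.9], [0, 0, 0], 1],
    [[0, -0.3, 3.9], [0, 0, 0], 1],
  ],
)

```text
clock: 8.15
tool_pos: [0.5796, -0.0543, 0.0079]
eef_rot: [1.0, -0.015, 0.0, 0.0]
contact_force: [0.5, -0.3, -1.9]
opening: 0.245
finger_force: 50.0
```

Call:
carry_out(
  rows=[
    [[-0.6, 0, 0], [0, 0, 0], 1],
    [[-1.2, 0, 0], [0, 0, 0], 1],
    [[-1.8, 0, 0], [0, 0, 0], 1],
    [[-2.4, 0, 0], [0, 0, 0], 1],
    [[-3, 0, 0], [0, 0, 0], 1],
    [[-3.6, 0, 0], [0, 0, 0], 1],
    [[-4.2, 0, 0], [0, 0, 0], 1],
    [[-4.8, 0, 0], [0, 0, 0], 1],
    [[-5, 0, 0], [0, 0, 0], 1],
  ],
)

```text
clock: 9.05
tool_pos: [0.5286, -0.0527, 0.0078]
eef_rot: [1.0, -0.015, -0.0, -0.0]
contact_force: [1.5, -0.3, -0.5]
opening: 0.245
finger_force: 50.0
```

Run:
```python
from h import *
t=snap('scene','sc6')
S=r.get_state();print(S['tool_pos'],S['moment'],S['contact_force'])
cv2.imwrite('pics/c6.png',cv2.resize(t['image'][190:310,240:360],(480,480),interpolation=2)[:,:,::-1])
```

```text
[ 0.52858281 -0.05274548  0.00774716] [-0.01823719  0.24441968 -0.05993402] [-0.39292555  0.0433368  -1.0166314 ]
```

View pics/c6.png

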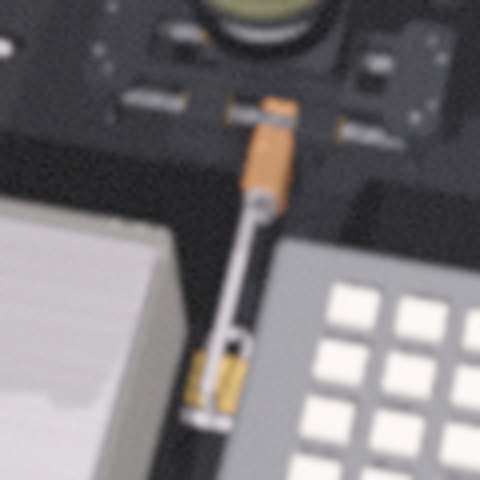

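Call:
carry_out(
  rows=[
    [[-0.7, 0, 0], [0, 0, 0], 1],
    [[-1.4, 0, 0], [0, 0, 0], 1],
    [[-2.1, 0, 0], [0, 0, 0], 1],
    [[-2.8, 0, 0], [0, 0, 0], 1],
    [[-3.5, 0, 0], [0, 0, 0], 1],
    [[-4.2, 0, 0], [0, 0, 0], 1],
    [[-5, 0, 0], [0, 0, 0], 1],
    [[-5.8, 0, 0], [0, 0, 0], 1],
    [[-6.6, 0, 0], [0, 0, 0], 1],
    [[-7.4, 0, 0], [0, 0, 0], 1],
    [[-8, 0, 0], [0, 0, 0], 1],
    [[-8.5, 0, 0], [0, 0, 0], 1],
  ],
)

```text
clock: 10.3
tool_pos: [0.4508, -0.0509, 0.0131]
eef_rot: [1.0, -0.016, -0.007, -0.001]
contact_force: [1.9, -0.0, -1.6]
opening: 0.243
finger_force: 50.0
```

Call:
carry_out(
  rows=[
    [[0, 0, 0], [0, 0, 0], 1],
    [[0.5, 0, 0], [0, 0, 0], 1],
    [[0.5, 0, 0], [0, 0, 0], 1],
  ],
)

```text
clock: 10.6
tool_pos: [0.4574, -0.0511, 0.0129]
eef_rot: [1.0, -0.015, -0.006, -0.0]
contact_force: [-0.7, -0.3, -1.4]
opening: 0.243
finger_force: 50.0
```

Run:
```python
from h import *
t=snap('scene','sc7')
S=r.get_state();print(S['tool_pos'],S['contact_force'])
hsv=cv2.cvtColor(t['image'],cv2.COLOR_RGB2HSV); m=cv2.inRange(hsv,(17,110,80),(30,255,255)); m[:150]=0;m[:,500:]=0
c,_=cv2.findContours(m,0,2)
for k in c:
    if cv2.contourArea(k)>20: print([np.round(onz(t,*p,.016)[:2],3).tolist() for p in cv2.boxPoints(cv2.minAreaRect(k))])
cv2.imwrite('pics/c7.png',cv2.resize(t['image'][170:290,240:360],(480,480),interpolation=2)[:,:,::-1])
```

```text
[ 0.45702505 -0.05109755  0.01288213] [-0.54071676 -0.26218558 -0.94715279]
```

View pics/c7.png

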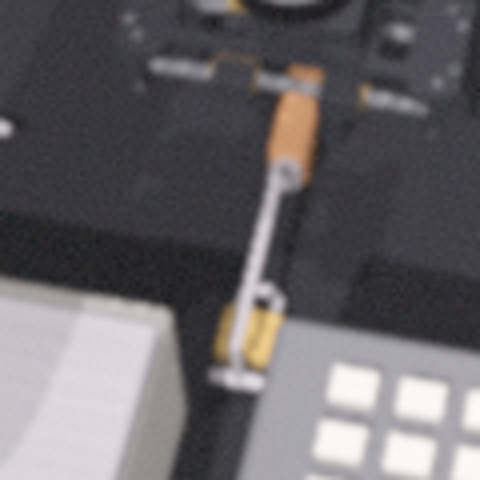

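Run:
```python
from h import *
t=load('sc7')
f=lambda x,y,z:print((x,y),onz(t,240+x/4,170+y/4,z).round(4))
f(215,355,.016);f(272,368,.016);f(252,312,.016)
f(238,380,.008)
S=r.get_state();print(S['q'],S['eef_rot'])
print(proj(t,(.641,-.058,0)),proj(t,(.641,-.03,0)),proj(t,(.636,-.085,0)))
```

```text
(215, 355) [ 0.6142 -0.0735  0.016 ]
(272, 368) [ 0.617  -0.0413  0.016 ]
(252, 312) [ 0.5846 -0.0584  0.016 ]
(238, 380) [ 0.6234 -0.0593  0.008 ]
[-0.02930618  0.93460707  0.06787515  2.1842836  -0.99793817  0.06609611
 -0.59165113] [ 9.99872829e-01 -1.47598650e-02 -6.02204328e-03 -4.55053283e-04]
(np.float64(298.7517371848318), np.float64(273.8328682644038)) (np.float64(311.3336946904069), np.float64(275.7027379223632)) (np.float64(287.11093670441574), np.float64(270.01266299538645))
```

Run:
```python
from h import *
go((.466,-.0515,.008),-91.7)
```

```text
shift [0.9  0.01 0.48] turn [-0.   0.7  0. ] q [-0.03  0.93  0.07  2.18 -1.    0.07 -0.59]
```

Call:
carry_out(
  rows=[
    [[0.5, 0, 0], [0, 0, 0], 1],
    [[0.9, 0, 0], [0, 0.4, 0], 1],
    [[0.9, 0, 0.3], [0, 0.7, 0], 1],
    [[0.9, 0, 0.5], [0, 0.7, 0], 1],
    [[0.9, 0, 0.5], [0, 0.7, 0], 1],
    [[0.9, 0, 0.5], [0, 0.7, 0], 1],
  ],
)

```text
clock: 11.25
tool_pos: [0.4649, -0.0514, 0.0077]
eef_rot: [1.0, -0.015, -0.001, -0.001]
contact_force: [0.3, 1.2, -1.1]
opening: 0.244
finger_force: 50.0
```

Run:
```python
from h import *
S=r.get_state();print(S['tool_pos'],S['contact_force'],S['moment'])
go((.466,-.0515,.006),-91.7)
```

```text
[ 0.46494653 -0.05143383  0.00768711] [ 0.29477851  1.18434595 -1.06304352] [0.03126342 0.19302496 0.01849909]
shift [0.11 0.   0.17] turn [-0.1  0.1  0. ] q [-0.02  0.94  0.05  2.17 -1.    0.05 -0.59]
```

Call:
carry_out(
  rows=[
    [[0, 0, 0.1], [0, 0, 0], 1],
    [[0, 0, 0.2], [0, 0, 0], 1],
    [[0, 0, 0.2], [0, 0, 0], 1],
    [[0, 0, 0.2], [0, 0, 0], 0.6],
    [[0, 0, 0.2], [0, 0, 0], 0.4],
    [[0, 0, 0.2], [0, 0, 0], 0.4],
    [[0, 0, 0.2], [0, 0, 0], 0.4],
    [[0, 0, 0.2], [0, 0, 0], 0.4],
    [[0, 0, 0.2], [0, 0, 0], 0.4],
    [[0, 0, 0.2], [0, 0, 0], 0.4],
  ],
)

```text
clock: 12.25
tool_pos: [0.4653, -0.0514, 0.0058]
eef_rot: [1.0, -0.015, -0.0, -0.001]
contact_force: [-0.3, 0.3, -0.4]
opening: 0.601
finger_force: 0.0
```

Call:
carry_out(
  rows=[
    [[0, 0, -1], [0, 0, 0], 0.4],
    [[0, 0, -3], [0, 0, 0], 0.4],
    [[0, 0, -6], [0, 0, 0], 0.4],
    [[0, 0, -10], [0, 0, 0], 0.4],
    [[0, 0, -14], [0, 0, 0], 0.4],
    [[0, 0, -18], [0, 0, 0], 0.4],
    [[0, 0, -18], [0, 0, 0], 0.4],
  ],
)

```text
clock: 12.95
tool_pos: [0.4676, -0.0523, 0.1897]
eef_rot: [1.0, -0.015, 0.004, 0.0]
contact_force: [0.6, 0.2, 0.0]
opening: 0.601
finger_force: 0.0
```

Run:
```python
from h import *
t=snap('scene','sc8');s=snap('wrist','w8')
S=r.get_state();print(S['tool_pos'],S['opening'],S['clock'],S['contact_force'])
cv2.imwrite('pics/c8.png',np.hstack([cv2.resize(t['image'][130:310,220:400],(360,360),interpolation=2),cv2.resize(s['image'],(440,360))])[:,:,::-1])
```

```text
[ 0.46561757 -0.05109654  0.18628252] 0.6011821187786426 13.05 [ 0.10335346  0.44022801 -0.20247602]
```

View pics/c8.png

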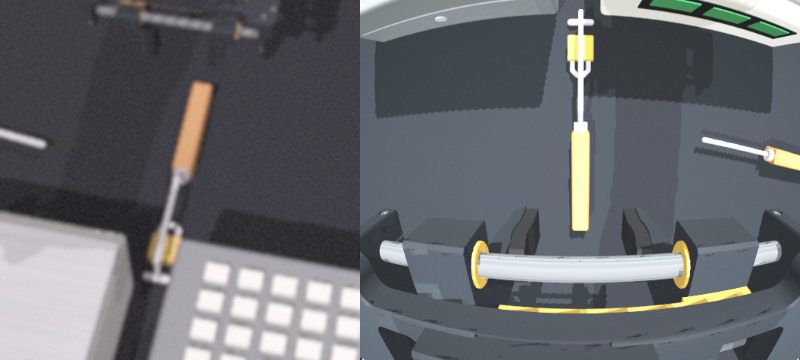

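Run:
```python
from h import *
s=load('w8')
for n,x,y,z in(('brass end',580,35,.016),('foot',580,21,.006),('scale corner',602,13,0),('scale right',800,45,0),('till left',361,40,0),('till r',557,3,0)): print(n,wz(s,(x-360)*640/440,y*4/3,z).round(4))
```

```text
brass end [ 0.6102 -0.0555  0.016 ]
foot [ 0.6301 -0.0561  0.006 ]
scale corner [ 0.6419 -0.0851  0.    ]
scale right [ 0.6438 -0.4347  0.    ]
till left [0.6751 0.321  0.    ]
till r [ 0.6572 -0.0268  0.    ]
```

The padlock's brass end is at x of about 0.612, and the mouth is at about 0.64, so the padlock is wholly out. The rod lies flat and the gripper is clear of everything.

```bash
python3 -c "
from plant import r
print(r.finish_job())"
```

```text
the job is handed in; nothing more can be done
None
```

The job is handed in: I dragged the padlock out with the bent rod, and it now lies on the open counter about 3 cm in front of the gap; the rod is laid flat and released, after about 13 s of the 43 s allowed.

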